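# Tip the dryer-sheet carton into its lane and push it home

### The job

On the laundry-room counter, gently tip the standing dryer-sheet carton over onto its broad face by pushing it high up, so that it falls into the wider of the two taped lanes beside it, and then push the lying carton along that lane until its end is flush against the stop block at the far end, between the side lines. Only push it with the fingers: do not lift or carry it, and leave everything else on the counter as it is.

Things in the scene. Friction and masses are not known exactly. Their poses are not given: they have to be found in the camera images.
- carton: The standing cardboard carton, plain with pale paper patches, 105 mm wide (its x), 55 mm deep (its y), 170 mm tall (its z), about 0.3 to 0.5 kg. Origin at the centre of its underside. It stands upright on the standing place between the two lanes, its broad faces (normal to its y) looking within about 0.08 rad along the two lanes. Pushed about 140 mm up, it tips over its foot edge instead of sliding, and past about 0.3 rad it falls by itself.
- carton_centre (a point): The centre of the carton, 85 mm above its underside when it stands; 27.5 mm above the counter when it lies on a broad face. Same axes as the carton.
- foot_a (a point): Middle of the carton's bottom edge on its +y broad side (27.5 mm from its origin). On the counter while the carton stands, and still on the counter after it has fallen to its +y side.
- foot_b (a point): Middle of the carton's bottom edge on its -y broad side; on the counter after a fall to its -y side.
- station: The fixed laying-down place on the counter: origin on the counter at the middle of the standing place, between four short tape ticks. The two lanes run from it along its +y and -y; each ends at an aluminium stop block with a thin black facing, 150 mm wide (x), 35 mm high, fixed, whose near face lies 257 mm from the origin (at y = +257 and y = -257 mm).
- lane_wide: The wider lane: a flat grey tape outline, 150 mm clear width between its side lines (along its x), 225 mm long (along its y), tape 12 mm wide, no height. Origin on the counter at its centre, which lies 144.5 mm from the station's origin, on the station's +y side or -y side (it varies); its axes are parallel to the station's. The carton fits in it. Its far end is the stop block.
- lane_narrow: The narrower lane: the same outline with 76 mm clear width, on the opposite side of the station. Too narrow for the carton. The slim box lies in it.
- slim_box: Small slim cardboard box, 56 x 135 x 36 mm, lying in the narrow lane. Leave it. Origin at the centre of its underside.
- softener: White softener bottle with grey cap, 68 mm across, 190 mm tall, beside the lanes on the far side. Leave it. Origin under its centre.
- pod_jar: Clear jar with white cap, 84 mm across, 100 mm tall, beside the lanes on the far side. Leave it. Origin under its centre.
- mug: White mug, 80 mm across, 90 mm tall, on the far side of the standing place. Leave it. Origin under its centre.
- lint_brush: Wooden-handled brush, 190 mm long, lying on the robot's side of the lanes, lower than 45 mm. Leave it.
- paperback: Red paperback, 112 x 178 x 26 mm, lying to the right of the lanes. Leave it. Origin at the centre of its underside.
- peg_bowl: Grey bowl, 110 mm across, 50 mm tall, on the robot's side of the lanes. Leave it. Origin under its centre.

How it is judged:
On the way:
1. the carton has been tipped onto its broad face into the wide lane (angle between carton's own z axis and vertical between 1.5 and 1.64 rad and height (world z) of carton_centre below 0.036 m and x of carton_centre in the frame of lane_wide between -0.026 and 0.026 m and linear speed of carton below 0.02 m/s and horizontal distance between carton_centre and lane_wide below 0.075 m), for 0.1 s.
At the end, for the whole second after the job is handed in: The carton lies still and flat on a broad face in the wide lane, its centre within 26 mm of the lane's middle line, square to the stop block within 0.08 rad and with its end within 5 mm of the block (angle between carton's own z axis and vertical between 1.5 and 1.64 rad and height (world z) of carton_centre below 0.036 m and x of carton_centre in the frame of lane_wide between -0.026 and 0.026 m and horizontal distance between carton_centre and lane_wide below 0.05 m and (y of carton_centre in the frame of station above 0.167 m or y of carton_centre in the frame of station below -0.167 m) and angle between the z axis of carton and the y axis of lane_wide, either way round below 0.08 rad and linear speed of carton below 0.02 m/s); the robot touches nothing.
It fails at once if the carton is lifted off the counter (both foot edges more than 15 mm up) or tipped onto a narrow side (height (world z) of each of foot_a, foot_b above 0.015 m).
It fails at once if the carton falls outside the wide lane (its centre more than 80 mm from the lane's centre) (angle between carton's own z axis and vertical above 1.4 rad and horizontal distance between carton_centre and lane_wide above 0.08 m).
It fails at once if the carton is squeezed or rammed (more than 40 N from the fingers) (contact force between the fingers and carton above 40 N).
It fails at once if another thing on the counter is moved by more than 20 mm (distance of any of slim_box, softener, pod_jar, mug, lint_brush, paperback, peg_bowl from where it was at the start of the episode above 0.02 m).
It also fails if it takes over 51 s, if anything falls off the work surface, if the arm or the gripper's body presses on something with over 40 N, if the wrist force passes 120 N, or if a joint passes its speed limit or range.

### The arm

A 6-joint arm with a two-finger parallel gripper is mounted at the origin on the work surface. World frame = base frame: x ahead of the robot, y to its left, z up, the work surface at z = 0. Lengths are in m, angles in rad, forces in N, time in s.
With the tool pointing down it reaches from about 0.35 to 0.975 m from the base axis. Payload 4.9 kg.
Tool frame: the origin (TCP) lies midway between the tips of the shut fingers; the grasp point (between the pads) lies 19 mm behind it; z points along the fingers, y is the direction in which the jaws open and shut (so a half turn about z gives the same grasp; the last joint's range is limited). The gripper opens to 85 mm and grips with 20 to 120 N. Pads are 22 mm wide; open, the fingers measure 114 mm over their backs; the gripper's body (76 mm by 85 mm) begins 54 mm behind the grasp point. The pads swing forward as they close: fully open they stand 13 mm farther back than shut.
Start: joints at [-1.28, 0.053, 1.613, -0, 1.476, -0.119], TCP at [0.249, -0.573, 0.231] pointing down, gripper open.
Joint ranges: [-3.01, 3.01], [-1.01, 2.22], [0.06, 2.58], [-1.02, 4.17], [0.09, 2.62], [-3.14, 3.14]. Speed limits (rad/s): [2.57, 2.57, 3.14, 3.14, 3.14, 3.14].

### API

Orientations are given as a unit quaternion [w, x, y, z].
In Python, from plant import state, grab_frame, camera_params, job_done, boxes_of gives the robot as it stands.
- The arm moves only by the tool step_arm, never from a script. Its argument "steps" is a list of rows, each a list of 4 numbers: the shift along the tool's x, y, z in mm, then the turn about the tool's z in degrees. A call has 1 to 8 rows; each row shifts and turns the pose as measured when the row begins, along the tool's axes as they then stand; what a row does not reach is not made up. A row lasts 1/10 s, in which the tool goes at most 50 mm and 8.59 degrees, less where a joint would pass 70% of its speed; a pose out of reach is approached as far as the arm can. A call is refused whole if a number of a shift passes 50 or a number of a turn 8.59, either way. A call with a gripper value outside its range is refused whole. "claw" is the opening in per cent of the stroke, from 0 (shut) to 100 (fully open), set as the call begins (left out, the last holds). The fingers move at their own pace and stop on an object; the grip force is fixed at half the most. Time passes only in rows, so rows that do not move let the fingers close. It gives the time, the measured TCP pose, the force and the opening at its end, in the units of the state.
- state(): the state, without advancing time (a new reading comes with each control period).
- grab_frame(name): name is "side" or "top" or "wrist"; returns (picture, depth): 480x640x3 uint8, red, green, blue; 480x640 float32, m along the optical axis (not along the pixel's ray), 0 where there is no reading.
- camera_params(name): a dict with "mtx" (3x3 intrinsics, pixels), "extrinsics" (4x4, takes a point from camera to world coordinates); the wrist camera has in their place "T_tool_cam" (4x4, takes a point from camera to tool coordinates, whose origin is the TCP and whose axes are the flange's). Camera axes: x right, y down, z forward; pixel columns grow to the right and rows downward; lengths in m; the calibration is good to about 2 mm. A picture is of the moment at which its call begins: read the wrist's pose just before it. camera_params takes no time and is no camera call.
- job_done(): hands the job in, once; it reports no verdict.
Trained networks look in the newest picture that a camera, given by its name, has taken for a name from the list of things; names that differ only in an ending like _2 or _b are one class to them, and where a whole thing is asked for, a point or a joint stands for the part that bears it (a point fixed in the world has none). Each returns a list of dicts, best first, with "p" (0 to 1); they miss things now and then, are a little off and sometimes report something else, mostly with a low value. They report only what shows in the picture. A call takes as long as a camera call.
- boxes_of(camera, label): "box" ([left, top, width, height] in pixels, round what is visible of it).
The state is a dict: "time": time; "joint_pos": joint angles; "joint_vel": joint speeds; "joint_efforts": joint torques, N m; "tool_pos": TCP position; "tool_rot": TCP orientation; "contact_force": force on the tool from outside, world axes, zero at the start; "ft_torque": the same for the moment, N m; "gripper_width": opening from 0.0 (shut) to 1.0 (fully open).
Only numpy, scipy, OpenCV 4.12 (cv2) and the standard library are available. Lean on these libraries where they do the work, as an engineer would, in place of code of your own. Each camera call takes 0.05 s, during which the arm holds its last target. There are 200 camera calls.

## Working session

There is one attempt and no reset: what is moved stays moved. The work goes in short steps, Python scripts to look and compute and a tool call to move; the robot and the scene stay as the last step left them, time stands still between calls to the robot, and variables do not carry over. Pictures are saved under pics/ and viewed, about 8 in all and at most 12, crops included, and the job is handed in when it is done.

Besides the shell and the picture viewer there is one more tool, called after "Request:" in YAML: its name, and indented under it one key for each argument. step_arm: Moves the arm, as the interface text tells. Its arguments: {"type":"object","properties":{"steps":{"type":"array"},"claw":{"type":"number"}},"required":["steps"]}

```bash
mkdir -p pics; cat > h.py <<'E'
import numpy as np, cv2
from plant import *
def grab(n,save=None):
    im,d=grab_frame(n)
    if save: cv2.imwrite('pics/'+save+'.png',im[:,:,::-1])
    np.savez('/tmp/'+n+'.npz',im=im,d=d); return im,d
def load(n):
    z=np.load('/tmp/'+n+'.npz'); return z['im'],z['d']
def cloud(n,d):
    p=camera_params(n);K=np.array(p['mtx']);T=np.array(p['extrinsics'])
    v,u=np.mgrid[:480,:640]
    P=np.stack([(u-K[0,2])/K[0,0]*d,(v-K[1,2])/K[1,1]*d,d],-1)
    return P@T[:3,:3].T+T[:3,3]
E
python3 - <<'E'
from h import *
s=state();print(s['time'],s['tool_pos'],s['tool_rot'],s['contact_force'])
for c in ('top','side'):
    im,d=grab(c,c+'0');W=cloud(c,d)
    print(c,np.round(camera_params(c)['extrinsics'],3).tolist())
    for n in ['carton','slim_box','mug','softener','peg_bowl','paperback']:
        b=boxes_of(c,n)
        if b:
            x,y,w,h=map(int,b[0]['box']);p=W[y+h//2,x+w//2]
            print(n,b[0]['p'],b[0]['box'],np.round(p,3))
print(state()['time'])
E
```

```text
0.0 [ 0.24884184 -0.5726521   0.23005349] [-1.01207503e-03  9.79081992e-01  2.03463562e-01 -9.10047059e-05] [-0.65505932 -0.8284972  -0.47247994]
top [[0.01, -0.981, 0.196, 0.335], [-1.0, -0.012, -0.005, -0.118], [0.007, -0.196, -0.981, 1.339], [0.0, 0.0, 0.0, 1.0]]
carton 0.63 [225.4, 235.3, 34.2, 62.1] [0.515 0.034 0.167]
slim_box 0.83 [152.4, 266.9, 64.7, 36.0] [0.49  0.186 0.038]
mug 0.79 [207.0, 178.3, 46.0, 38.7] [0.714 0.09  0.009]
softener 0.68 [157.7, 192.0, 45.6, 38.9] [0.644 0.185 0.133]
peg_bowl 0.89 [172.3, 325.1, 47.8, 48.8] [0.339 0.158 0.008]
paperback 0.9 [431.3, 243.9, 80.8, 77.7] [ 0.507 -0.499  0.027]
side [[-0.505, 0.658, -0.558, 1.188], [0.863, 0.377, -0.336, 0.276], [-0.011, -0.651, -0.759, 0.927], [0.0, 0.0, 0.0, 1.0]]
carton 0.84 [372.5, 197.1, 48.9, 98.1] [0.569 0.059 0.155]
slim_box 0.8 [428.1, 268.8, 76.7, 47.4] [0.511 0.194 0.037]
mug 0.84 [342.0, 302.9, 64.2, 63.1] [0.667 0.074 0.006]
softener 0.94 [417.4, 292.3, 50.3, 80.7] [0.681 0.198 0.132]
peg_bowl 0.97 [452.2, 199.6, 46.3, 40.6] [0.3   0.139 0.017]
paperback 0.65 [148.3, 161.7, 82.7, 40.1] [ 0.528 -0.489  0.027]
0.7
```

View pics/top0.png

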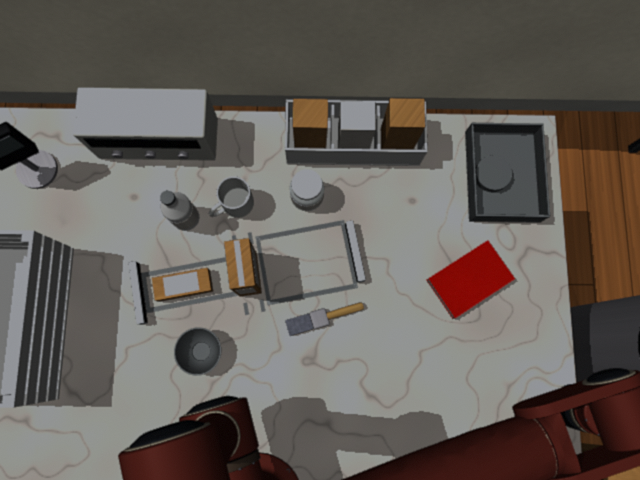

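View pics/side0.png

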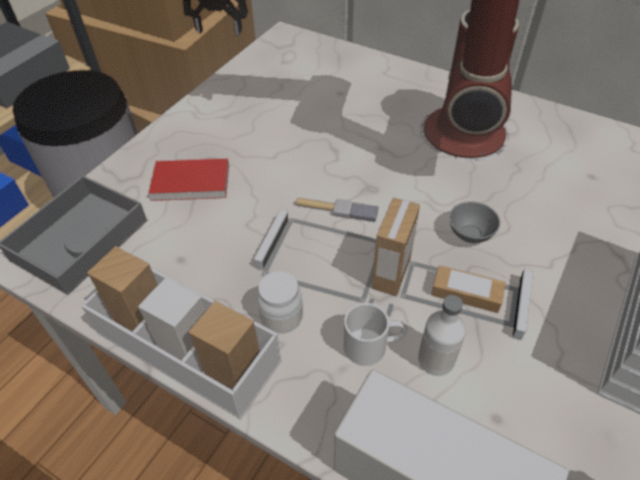

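The top view shows the carton at about (241, 265), the wide lane running right to its stop block at about (356, 252), and the narrow lane with the slim box running left to its block at about (138, 292). I'll measure the blocks and the carton top from depth.

```bash
python3 - <<'E'
from h import *
def rect(P,nm):
    r=cv2.minAreaRect((P[:,:2]*1000).astype(np.float32)); b=cv2.boxPoints(r)
    print(nm,len(P),np.round(r[0],1),np.round(r[1],1),'z',np.round(np.median(P[:,2]),4)); print(np.round(b,0).tolist())
for c in ('top','side'):
    im,d=load(c);W=cloud(c,d)
    z=W[...,2]
    if c=='top': R={'carton':(215,225,60,85,.155,.185),'blkW':(335,212,40,80,.027,.045),'blkN':(122,255,30,75,.027,.045),'slim':(150,262,70,45,.028,.045),'brush':(280,300,90,40,.006,.05),'mug':(205,170,55,55,.06,.1),'jar':(285,165,45,50,.07,.11)}
    else: R={'carton':(365,190,65,60,.155,.185),'blkW':(245,200,50,75,.027,.045),'blkN':(505,260,35,85,.027,.045),'slim':(425,262,80,50,.028,.045)}
    for n,(x,y,w,h,lo,hi) in R.items():
        sub=W[y:y+h,x:x+w].reshape(-1,3);dd=d[y:y+h,x:x+w].ravel()
        P=sub[(dd>0)&(sub[:,2]>lo)&(sub[:,2]<hi)]
        if len(P)>5: rect(P,c+' '+n)
E
```

```text
top carton 1268 [521.6  39.9] [105.5  55.5] z 0.1704
[[465.0, 59.0], [474.0, 4.0], [578.0, 21.0], [569.0, 76.0]]
top blkW 490 [ 576.9 -220.3] [150.   19.8] z 0.0344
[[501.0, -225.0], [505.0, -245.0], [652.0, -215.0], [649.0, -196.0]]
top blkN 553 [470.5 299.8] [150.4  21.9] z 0.0351
[[395.0, 295.0], [399.0, 274.0], [546.0, 304.0], [542.0, 326.0]]
top slim 1359 [491.4 194.1] [ 57.  136.5] z 0.0368
[[450.0, 255.0], [477.0, 122.0], [533.0, 133.0], [505.0, 267.0]]
top brush 1035 [ 418.7 -147.6] [ 83.7 211.9] z 0.018
[[374.0, -43.0], [380.0, -255.0], [464.0, -252.0], [457.0, -40.0]]
top mug 468 [691.6  75.2] [ 79.8 102.7] z 0.0818
[[629.0, 57.0], [725.0, 19.0], [754.0, 93.0], [659.0, 131.0]]
top jar 920 [ 720.3 -102. ] [78.6 77.9] z 0.0993
[[666.0, -113.0], [731.0, -156.0], [774.0, -91.0], [710.0, -48.0]]
side carton 1420 [520.7  38.1] [108.4  55.8] z 0.1709
[[463.0, 57.0], [472.0, 2.0], [579.0, 19.0], [570.0, 74.0]]
side blkW 545 [ 576.8 -222.1] [152.2  20.8] z 0.0356
[[500.0, -227.0], [504.0, -247.0], [653.0, -217.0], [649.0, -197.0]]
side blkN 689 [469.8 297.3] [152.5  19.6] z 0.0356
[[393.0, 291.0], [397.0, 272.0], [546.0, 303.0], [542.0, 322.0]]
side slim 1714 [489.9 191.9] [ 61.9 134.9] z 0.037
[[446.0, 252.0], [473.0, 120.0], [533.0, 132.0], [507.0, 264.0]]
```

```bash
cat >> h.py <<'E'
from scipy.spatial.transform import Rotation as Ro
def plan(p,th,maxs=45,maxn=8,maxt=8.5):
    """rows to TCP p (mm), tool-y axis at world angle th (rad)"""
    s=state();q=s['tool_rot'];R=Ro.from_quat([q[1],q[2],q[3],q[0]]).as_matrix()
    pos=np.array(s['tool_pos'])*1000;ya=np.arctan2(R[1,1],R[0,1])
    print('t',round(s['time'],2),'pos',np.round(pos,1),'yang',round(ya,3),'zax',np.round(R[:,2],3),'F',np.round(s['contact_force'],1),'g',s['gripper_width'])
    dw=(th-ya+np.pi)%(2*np.pi)-np.pi; D=np.array(p,float)-pos
    n=int(np.ceil(max(np.linalg.norm(D)/maxs,abs(np.degrees(dw))/maxt,1)))
    print('D',np.round(D,1),'dw',round(np.degrees(dw),1),'n',n)
    for i in range(min(n,maxn)):
        t=Ro.from_rotvec(R.T@np.array([0,0,dw/n]))
        print([int(round(v)) for v in R.T@(D/n)]+[round(float(np.degrees(t.as_rotvec()[2])),1)],end=',')
        R=R@t.as_matrix()
    print()
E
python3 -c "
from h import *
plan([505,128,250],.165)"
```

```text
t 0.7 pos [ 249.  -573.2  231.3] yang -1.161 zax [ 0. -0. -1.] F [0.7 0.4 0.4] g 0.9983351353970891
D [256.  701.2  18.7] dw 76.0 n 17
[30, -32, -1, -4.5],[33, -29, -1, -4.5],[35, -27, -1, -4.5],[37, -24, -1, -4.5],[39, -21, -1, -4.5],[40, -18, -1, -4.5],[41, -15, -1, -4.5],[42, -12, -1, -4.5],
```

Request:
step_arm:
  steps:
    - [30,-32,-2,-4.5]
    - [33,-29,-2,-4.5]
    - [35,-27,-2,-4.5]
    - [37,-24,-2,-4.5]
    - [39,-21,-2,-4.5]
    - [40,-18,-2,-4.5]
    - [41,-15,-2,-4.5]
    - [42,-12,-2,-4.5]
  claw: 60

```text
time: 1.5
tool_pos: [0.3672, -0.2345, 0.2471]
tool_rot: [0.001, 0.865, 0.503, 0.001]
contact_force: [0.4, 0.4, 0.0]
gripper_width: 0.604
```

```bash
python3 -c "
from h import *
plan([505,128,250],.165)"
```

```text
t 1.5 pos [ 367.2 -234.5  247.1] yang -0.518 zax [ 0.002 -0.001 -1.   ] F [0.4 0.4 0. ] g 0.6039496016224478
D [137.8 362.5   2.9] dw 39.1 n 9
[43, -7, 0, -4.3],[43, -3, 0, -4.3],[43, 0, 0, -4.3],[43, 3, 0, -4.3],[43, 6, 0, -4.3],[42, 10, 0, -4.3],[41, 13, 0, -4.3],[40, 16, 0, -4.3],
```

Request:
step_arm:
  steps:
    - [43,-7,0,-4.3]
    - [43,-3,0,-4.3]
    - [43,0,0,-4.3]
    - [43,3,0,-4.3]
    - [43,6,0,-4.3]
    - [42,10,0,-4.3]
    - [41,13,0,-4.3]
    - [40,16,0,-4.3]

```text
time: 2.3
tool_pos: [0.4905, 0.1037, 0.2507]
tool_rot: [0.006, 0.668, 0.744, 0.003]
contact_force: [1.3, -1.2, -0.5]
gripper_width: 0.596
```

```bash
python3 -c "
from h import *
plan([505,128,240],.165)"
```

```text
t 2.3 pos [490.5 103.7 250.7] yang 0.108 zax [ 0.013 -0.005 -1.   ] F [ 1.3 -1.2 -0.5] g 0.5956603546889173
D [ 14.5  24.3 -10.7] dw 3.3 n 1
[23, 17, 11, -3.3],
```

Request:
step_arm:
  steps:
    - [22,17,0,-3.3]
    - [5,2,20,0]
    - [0,0,40,0]
    - [0,0,40,0]
    - [0,0,15,0]
    - [0,0,0,0]

```text
time: 2.9
tool_pos: [0.511, 0.1409, 0.1352]
tool_rot: [0.008, 0.64, 0.768, 0.005]
contact_force: [-0.1, -0.4, 0.2]
gripper_width: 0.598
```

```bash
python3 - <<'E'
from h import *
plan([510.5,106,126],.165)
im,d=grab('side','side1');grab('top')
E
```

```text
t 2.9 pos [511.  140.9 135.2] yang 0.181 zax [ 0.02  -0.002 -1.   ] F [-0.1 -0.4  0.2] g 0.5976666509307418
D [ -0.5 -34.9  -9.2] dw -0.9 n 1
[-34, -7, 9, 0.9],
```

View pics/side1.png

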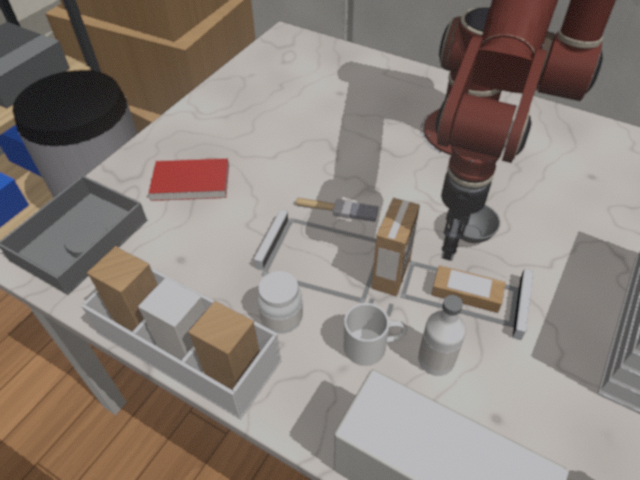

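The side view shows the open fingers at about (452, 245), on the slim-box side of the upright carton at about (395, 245). The way between them is clear, so I'll approach slowly.

Request:
step_arm:
  steps:
    - [-20,0,6,0.4]
    - [-15,0,3,0.5]
    - [-10,0,0,0]
    - [0,0,0,0]

```text
time: 3.4
tool_pos: [0.525, 0.0951, 0.1361]
tool_rot: [0.014, 0.647, 0.762, 0.011]
contact_force: [-0.4, 0.1, 0.5]
gripper_width: 0.6
```

```bash
python3 -c "
from h import *
plan([514.8,78,128],.165)"
```

```text
t 3.4 pos [525.   95.1 136.1] yang 0.164 zax [ 0.035 -0.001 -0.999] F [-0.4  0.1  0.5] g 0.6004526206623303
D [-10.2 -17.1  -8.1] dw 0.1 n 1
[-15, -13, 8, -0.1],
```

Request:
step_arm:
  steps:
    - [-4,-10,8,0]
    - [0,-3,2,0]
    - [0,0,0,0]

```text
time: 3.7
tool_pos: [0.5129, 0.0886, 0.1264]
tool_rot: [0.014, 0.647, 0.762, 0.012]
contact_force: [-0.1, 0.3, 0.4]
gripper_width: 0.602
```

```bash
python3 -c "
from h import *
plan([514.8,78,128],.165)"
```

```text
t 3.7 pos [512.9  88.6 126.4] yang 0.163 zax [ 0.038  0.    -0.999] F [-0.1  0.3  0.4] g 0.6017370316979576
D [  1.9 -10.6   1.6] dw 0.1 n 1
[-11, 0, -2, -0.1],
```

Request:
step_arm:
  steps:
    - [-4,0,-3,0]
    - [-4,0,-3,0]
    - [-4,0,-2,0]
    - [-4,0,0,0]
    - [-4,0,0,0]
    - [-4,0,0,0]

```text
time: 4.3
tool_pos: [0.5168, 0.0646, 0.1359]
tool_rot: [0.014, 0.646, 0.763, 0.013]
contact_force: [-0.6, 0.2, 1.1]
gripper_width: 0.601
```

```bash
python3 -c "
from h import *
plan([522.5,31,132],.165)"
```

```text
t 4.3 pos [516.8  64.6 135.9] yang 0.165 zax [ 0.038  0.001 -0.999] F [-0.6  0.2  1.1] g 0.6007037617839458
D [  5.7 -33.6  -3.9] dw -0.0 n 1
[-34, 0, 4, 0.0],
```

Request:
step_arm:
  steps:
    - [-5,0,0,0]
    - [-5,0,0,0]
    - [-5,0,0,0]
    - [-5,0,0,0]

```text
time: 4.7
tool_pos: [0.5204, 0.0429, 0.1358]
tool_rot: [0.014, 0.646, 0.763, 0.013]
contact_force: [0.2, -0.3, 0.4]
gripper_width: 0.599
```

```bash
python3 - <<'E'
from h import *
plan([522.5,31,132],.165)
grab('side','side2')
im,d=load('side');im=im[130:370,220:540];cv2.imwrite('pics/side2.png',cv2.resize(im,None,fx=2,fy=2)[:,:,::-1])
E
```

```text
t 4.7 pos [520.4  42.9 135.8] yang 0.165 zax [ 0.038  0.001 -0.999] F [ 0.2 -0.3  0.4] g 0.5993260602115044
D [  2.1 -11.9  -3.8] dw -0.0 n 1
[-12, 0, 4, 0.0],
```

View pics/side2.png

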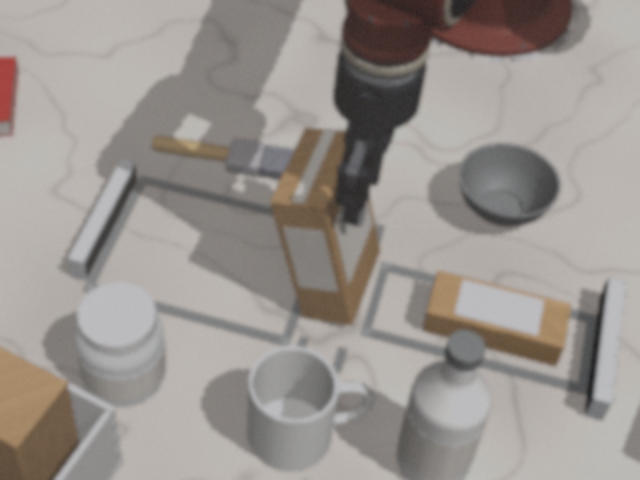

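The carton leans toward the wide lane, with its top at about (310, 170) in the crop and the fingers high on its face. I'll keep tipping.

Request:
step_arm:
  steps:
    - [-5,0,0,0]
    - [-5,0,0,0]
    - [-5,0,0,0]
    - [-5,0,0,0]
    - [-4,0,0,0]
    - [0,0,0,0]
    - [0,0,0,0]
    - [0,0,0,0]

```text
time: 5.55
tool_pos: [0.5246, 0.0158, 0.1356]
tool_rot: [0.014, 0.647, 0.762, 0.012]
contact_force: [-1.1, -0.2, 0.8]
gripper_width: 0.602
```

```bash
python3 - <<'E'
from h import *
plan([514,80,150],.2)
grab('side','side3')
im,d=load('side')
cv2.imwrite('pics/side3.png',cv2.resize(im[130:370,220:540],None,fx=2,fy=2)[:,:,::-1])
E
```

```text
t 5.55 pos [524.6  15.8 135.6] yang 0.164 zax [ 0.038  0.    -0.999] F [-1.1 -0.2  0.8] g 0.6021930911161958
D [-10.6  64.2  14.4] dw 2.1 n 2
[32, 0, -7, -1.0],[32, 1, -7, -1.0],
```

View pics/side3.png

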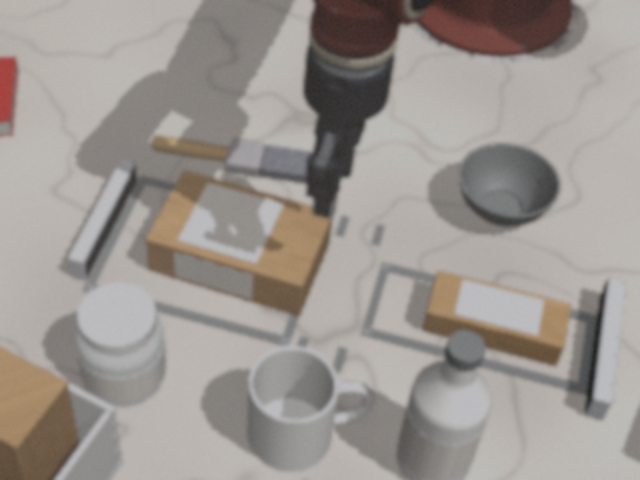

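The carton now lies flat in the wide lane, spanning about (150–330, 175–310) in the crop. I'll measure it while backing the fingers off.

```bash
cat >> h.py <<'E'
ST=np.array([523.5,38.9]);U=np.array([.2013,-.9796]);X=np.array([.9796,.2013])
def carton(c,x,y,w,h):
    im,d=grab(c);W=cloud(c,d);s=W[y:y+h,x:x+w].reshape(-1,3)*1000
    a=(s[:,:2]-ST)@U;l=(s[:,:2]-ST)@X
    P=s[(s[:,2]>46)&(s[:,2]<66)&(a>10)&(a<270)&(abs(l)<80)]
    # largest flat blob only
    a=(P[:,:2]-ST)@U;l=(P[:,:2]-ST)@X
    r=cv2.minAreaRect(np.stack([a,l],1).astype(np.float32));b=cv2.boxPoints(r)
    print(c,len(P),'z',np.median(P[:,2]),'along/lat centre',np.round(r[0],1),'size',np.round(r[1],1),'ang',round(r[2],1));print(np.round(b,1).tolist())
E
python3 -c "
from h import *
carton('side',285,210,105,85);carton('top',245,210,130,100)"
```

```text
side 3367 z 56.19885840053185 along/lat centre [114.8  -8.5] size [110.2 170.8] ang 87.1
[[26.799999237060547, -59.20000076293945], [197.3000030517578, -67.9000015258789], [202.89999389648438, 42.20000076293945], [32.29999923706055, 50.900001525878906]]
top 2784 z 55.47224976427245 along/lat centre [114.3  -6.6] size [107.3 167.1] ang 87.3
[[28.299999237060547, -56.29999923706055], [195.1999969482422, -64.0], [200.1999969482422, 43.20000076293945], [33.29999923706055, 50.900001525878906]]
```

Request:
step_arm:
  steps:
    - [20,0,0,0]
    - [30,0,0,-1]
    - [15,0,0,-1]
    - [0,0,0,0]

```text
time: 6.1
tool_pos: [0.5137, 0.0816, 0.1353]
tool_rot: [0.015, 0.633, 0.774, 0.012]
contact_force: [0.2, -0.7, 0.9]
gripper_width: 0.598
```

Request:
step_arm:
  steps:
    - [0,0,40,0]
    - [0,0,40,0]
    - [0,0,25,0]
    - [0,0,8,0]
    - [0,0,0,0]

```text
time: 6.6
tool_pos: [0.5221, 0.0793, 0.0224]
tool_rot: [0.019, 0.632, 0.774, 0.013]
contact_force: [-0.1, 0.5, 0.5]
gripper_width: 0.601
```

```bash
python3 -c "
from h import *
plan(list(ST-10*U-5*X)+[20],.2027)"
```

```text
t 6.6 pos [522.1  79.3  22.4] yang 0.201 zax [ 0.046 -0.003 -0.999] F [-0.1  0.5  0.5] g 0.6012038322282167
D [ -5.5 -31.6  -2.4] dw 0.1 n 1
[-30, -12, 2, -0.1],
```

Request:
step_arm:
  steps:
    - [-10,-6,1,0]
    - [-10,-6,1,0]
    - [-10,0,0,0]
    - [-5,0,0,0]
    - [-5,0,0,0]
    - [-4,0,0,0]
    - [0,0,0,0]

```text
time: 7.3
tool_pos: [0.5239, 0.0278, 0.0271]
tool_rot: [0.024, 0.633, 0.774, 0.016]
contact_force: [0.1, -0.4, -0.2]
gripper_width: 0.599
```

```bash
python3 -c "
from h import *
plan(list(ST+50*U-5*X)+[20],.2027)
carton('side',285,210,105,85)"
```

```text
t 7.3 pos [523.9  27.8  27.1] yang 0.2 zax [ 0.058 -0.005 -0.998] F [ 0.1 -0.4 -0.2] g 0.5986956257692394
D [  4.8 -38.9  -7.1] dw 0.2 n 1
[-39, -3, 8, -0.2],
side 3332 z 56.191586435251736 along/lat centre [104.5  -8. ] size [109.5 191.2] ang 87.9
[[7.0, -59.20000076293945], [198.10000610351562, -66.30000305175781], [202.10000610351562, 43.099998474121094], [11.0, 50.20000076293945]]
```

Request:
step_arm:
  steps:
    - [-4,0,2,0]
    - [-4,0,2,0]
    - [-4,0,2,0]
    - [-4,0,1,0]
    - [-4,0,0,0]
    - [-4,0,0,0]
    - [-4,0,0,0]
    - [-4,0,0,0]

```text
time: 8.15
tool_pos: [0.5301, -0.0024, 0.0196]
tool_rot: [0.021, 0.632, 0.774, 0.018]
contact_force: [-1.4, 2.8, 1.0]
gripper_width: 0.598
```

```bash
python3 -c "
from h import *
plan(list(ST+74*U-5*X)+[20],.2027)
carton('side',265,200,125,95);carton('top',235,200,150,110)"
```

```text
t 8.15 pos [530.1  -2.4  19.6] yang 0.201 zax [ 0.055  0.001 -0.999] F [-1.4  2.8  1. ] g 0.5981221990178706
D [  3.4 -32.2   0.4] dw 0.1 n 1
[-32, -3, 0, -0.1],
side 3160 z 56.22568627867869 along/lat centre [126.5  -5.7] size [192.9 110.5] ang 0.2
[[29.799999237060547, 49.20000076293945], [30.200000762939453, -61.20000076293945], [223.10000610351562, -60.5], [222.6999969482422, 49.900001525878906]]
top 2463 z 55.31888588247913 along/lat centre [142.8  -4.1] size [157.3 106.2] ang 0.2
[[64.0, 48.70000076293945], [64.4000015258789, -57.5], [221.6999969482422, -56.900001525878906], [221.3000030517578, 49.29999923706055]]
```

Contact has squared the carton to about 0.2°, and its far end is at 222 mm, about 34 mm short of the block.

Request:
step_arm:
  steps:
    - [-4,0,0,0]
    - [-4,0,0,0]
    - [-4,0,0,0]
    - [-4,0,0,0]
    - [-4,0,0,0]
    - [-4,0,0,0]
    - [-4,0,0,0]

```text
time: 8.95
tool_pos: [0.5358, -0.0323, 0.0195]
tool_rot: [0.021, 0.632, 0.774, 0.017]
contact_force: [-0.6, 3.9, 1.5]
gripper_width: 0.6
```

```bash
python3 -c "
from h import *
plan(list(ST+76*U-5*X)+[20],.2027)
carton('side',245,190,145,105);carton('top',235,200,150,110)"
```

```text
t 8.95 pos [535.8 -32.3  19.5] yang 0.201 zax [ 0.054  0.    -0.999] F [-0.6  3.9  1.5] g 0.5999474935487829
D [-1.9 -4.2  0.5] dw 0.1 n 1
[-4, -3, -1, -0.1],
side 3083 z 56.166889289157915 along/lat centre [157.   -5.2] size [110. 193.] ang 89.0
[[59.5, -58.5], [252.39999389648438, -62.0], [254.39999389648438, 48.0], [61.5, 51.5]]
top 2347 z 55.397542562306555 along/lat centre [155.4  -4.2] size [106.  193.7] ang 89.5
[[58.099998474121094, -56.400001525878906], [251.8000030517578, -58.0], [252.6999969482422, 48.0], [59.0, 49.599998474121094]]
```

Request:
step_arm:
  steps:
    - [-2,0,0,0]
    - [-2,0,0,0]

```text
time: 9.25
tool_pos: [0.5367, -0.0369, 0.0196]
tool_rot: [0.021, 0.633, 0.774, 0.017]
contact_force: [-1.4, 1.8, 1.2]
gripper_width: 0.599
```

Request:
step_arm:
  steps:
    - [-1.5,0,0,0]

```text
time: 9.35
tool_pos: [0.5367, -0.0374, 0.0195]
tool_rot: [0.02, 0.633, 0.774, 0.018]
contact_force: [-2.1, 10.5, 4.5]
gripper_width: 0.602
```

Force jumped to about 10 N and motion stopped, so the carton is against the block. I'll back off, rise and verify.

Request:
step_arm:
  steps:
    - [-0.5,0,0,0]
    - [3,0,0,0]
    - [15,0,0,0]
    - [20,0,0,0]
    - [0,0,-40,0]
    - [0,0,-45,0]
    - [0,0,-45,0]
    - [0,0,-20,0]

```text
time: 10.15
tool_pos: [0.5162, 0.0036, 0.1681]
tool_rot: [0.017, 0.632, 0.774, 0.013]
contact_force: [0.6, 0.3, 0.9]
gripper_width: 0.599
```

Request:
step_arm:
  steps:
    - [30,0,0,0]
    - [30,0,0,0]
    - [0,0,0,0]

```text
time: 10.45
tool_pos: [0.5067, 0.0646, 0.1743]
tool_rot: [0.023, 0.633, 0.774, 0.016]
contact_force: [0.0, 0.2, 0.0]
gripper_width: 0.6
```

```bash
python3 - <<'E'
from h import *
carton('side',245,190,145,105);carton('top',235,200,150,110)
im,d=load('top')
cv2.imwrite('pics/top4.png',cv2.resize(im[150:350,120:400],None,fx=2.5,fy=2.5)[:,:,::-1])
for n in ('side','top'):
    W=cloud(n,load(n)[1]).reshape(-1,3)*1000
    a=(W[:,:2]-ST)@U;l=(W[:,:2]-ST)@X
    k=(abs(l)<45)&(W[:,2]>28)&(W[:,2]<42)&(a>235)&(a<300)
    print(n,'block min/max along',np.percentile(a[k],[1,5,50,99]).round(1))
E
```

```text
side 3316 z 56.210300564055125 along/lat centre [172.9  -6.6] size [111.3 170.7] ang 89.6
[[87.0999984741211, -61.5], [257.79998779296875, -62.900001525878906], [258.70001220703125, 48.400001525878906], [87.9000015258789, 49.70000076293945]]
top 3147 z 55.34045403586707 along/lat centre [171.3  -4.4] size [106.4 169.8] ang 89.9
[[86.19999694824219, -57.5], [256.1000061035156, -57.900001525878906], [256.29998779296875, 48.599998474121094], [86.5, 49.0]]
side block min/max along [242.6 251.2 269.8 276.1]
top block min/max along [258.4 259.2 266.2 274.1]
```

View pics/top4.png

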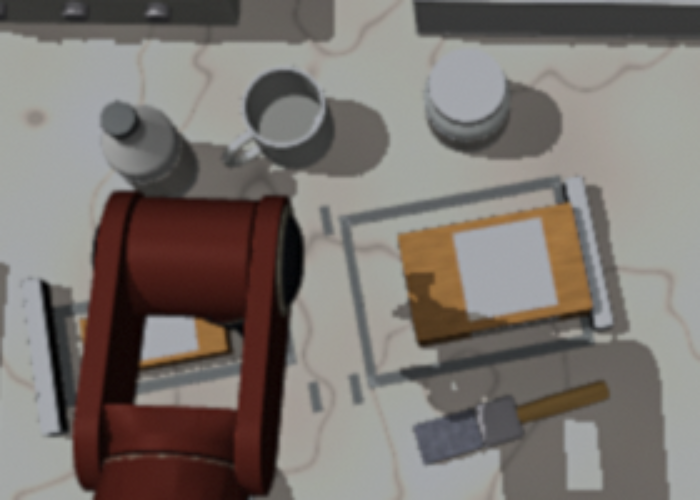

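The carton (crop 400–590, 205–340) lies flush against the block at about (590, 255), between the side lines. The other things are undisturbed and the arm is clear.

```bash
python3 -c "
from plant import *
print(job_done())"
```

```text
the job is handed in; nothing more can be done
None
```

I tipped the carton over into the wide lane, on the station's −y side, by pushing it about 135–140 mm up. I then pushed it along the lane with two spread fingers until it met the stop block, where the force rose to about 10 N. After that I backed the arm off clear and handed the job in at about 10.5 s; it gave no verdict.

**Last checks:**

| Check | Top camera | Side camera | Limit |
|---|---|---|---|
| Carton centre along the lane from the station | 171 mm | 173 mm | over 167 mm |
| Centre off the lane's middle line | −4 mm | −7 mm | within 26 mm |
| Angle to the block | 0.1° | 0.4° | within 0.08 rad (4.6°) |
| Height of the carton's upper face | 55 mm | 56 mm | about 55 mm when flat |

- **End position:** the far end read 256 mm (top) and 258 mm (side) against a block face at 257 mm. The two cameras differ by about 2 mm, which is within calibration.
- **Block face:** only the top camera gave a usable reading, 258 mm. The side camera's estimate (243–251 mm) included points on the carton's own side.
- **Other things on the counter:** they looked unmoved in the final picture, but I did not re-measure them. The arm partly covered the slim box in that view, and the bowl and paperback were outside the crop.

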